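Seat the tapered sleeve on the speaker bracket's spigot

TASK

Pick up the taller of the two tapered aluminium sleeves and lower it, wide mouth down, over the cone-shaped spigot of the chrome speaker bracket knuckle until it sits fully home on the base, letting go only once it is down. Leave it upright there, and leave the short sleeve where it stands.

Things in the scene. Friction and masses are not known exactly. Their poses are not given: they have to be found in the camera images.
- sleeve_center (a point): Centre, 47.5 mm above its underside, of the tall loose hollow aluminium sleeve, 95 mm tall, about 220 g, upright on its wide mouth. Lower 55 mm: cone, 68 mm across at its 6 mm rim, narrowing to 34. Upper 40 mm (7.5 to 47.5 mm above this point): straight round neck 34 mm across: grip it from above, any yaw. Walls 4 mm; mouth 60 mm inside, neck 26 mm. z up its axis.
- spigot_seat (a point): Fixed chrome knuckle: point on the spigot's axis at the top face of its round base (80 mm across, 20 mm high, low lug at one side). z up. From here rises a solid cone-shaped spigot, 52 mm across at its foot, 20 mm at 52 mm up, blunt tip 56 mm up. The tall sleeve fits over it with about 3 to 4 mm play all round; home, its underside rests on this face, its centre 47.5 mm above this point.
- short_center (a point): Centre, half-way up (22.5 mm above its underside), of the short loose sleeve, to be left alone: same aluminium, 45 mm tall, 60 mm across at the bottom, 34 mm at the neck. z up.
- fork: A second fixed chrome knuckle, not to be used: the same round base, 80 mm across and 20 mm high, but carrying a fork of two upright ears with a cross bolt, 77 mm tall in all. Origin at the centre of its underside, z up.
Not all that is in view belongs to the job. What is shaped like the part that bears spigot_seat but turquoise or yellow is not meant.

How it is judged:
By the outcome, as a careful person would: the job done as asked, in the order asked, and still so for the second after the job is handed in, with the robot touching nothing.
It also fails if it takes over 38 s, if anything falls off the work surface, if the arm or the gripper's body presses on something with over 40 N, if the wrist force passes 120 N, or if a joint passes its speed limit or range.

ROBOT

A 7-joint arm with a two-finger parallel gripper is mounted at the origin on the work surface. World frame = base frame: x ahead of the robot, y to its left, z up, the work surface at z = 0. Lengths are in m, angles in rad, forces in N, time in s.
With the tool pointing down it reaches from about 0.4 to 0.875 m from the base axis. Payload 19.3 kg.
Tool frame: the origin (TCP) lies at the centre of the arm's flange, where the gripper is bolted on; the fingertips stand 173 mm ahead of it and the grasp point (between the pads) lies 155 mm ahead of it (r.grasp_offset is the z of the grasp point in the tool frame, in m); z points along the fingers, y is the line along which they close (so a half turn about z gives the same grasp; the last joint's range is limited). The gripper opens to 85 mm and grips with 20 to 120 N. Pads are 22 mm wide; open, the fingers measure 114 mm over their backs; the gripper's body (76 mm by 85 mm) begins 54 mm behind the grasp point. The pads swing forward as they close: fully open they stand 13 mm farther back than shut.
Start: joints at [1.252, 0.521, -0.036, 1.599, 0.021, 1.021, -0.113], TCP at [0.154, -0.606, 0.405] pointing down, gripper open.
Joint ranges: [-2.91, 2.91], [-0.3, 2.13], [-1.5, 1.42], [0.17, 2.43], [-1.26, 4.41], [0.16, 1.93], [-2.52, 2.52]. Speed limits (rad/s): [1.89, 1.89, 2.39, 2.39, 3.01, 3.01, 3.01].

INTERFACE

Orientations are given as a unit quaternion [w, x, y, z].
In Python, from workcell import r gives the robot as it stands. The module is installed in compiled form; this text tells all that it offers.
- The arm moves only by the tool move_arm, never from a script. Its argument "increments" is a list of rows, each an object of numbers: "gripper": the finger opening in mm, from 0 to 85.4; "x", "y", "z": the shift along the tool's x, y, z in units of 30 mm (1.0 is 30 mm); "yaw": the turn about the tool's z in rad. In form: [{"gripper": .., "x": .., "y": .., "z": .., "yaw": ..}, ...]. A call has exactly 10 rows; each row is the pose to reach, as a shift and turn from the pose commanded when the call began, along the tool's axes at that moment; what a row does not reach only later rows make up. A row lasts 1/12 s, in which the tool goes at most 41.7 mm and 7.16 degrees, less where a joint would pass 70% of its speed; a pose out of reach is approached as far as the arm can. A call with a gripper value outside its range is refused whole. The fingers move at their own pace and stop on an object; the grip force is fixed at half the most. Time passes only in rows, so rows that repeat a pose let the fingers close, or fill a call up. It gives the time, the measured TCP pose, the force, the opening and the grip force at its end, in the units of the state.
- r.get_state(): the state, without advancing time (a new reading comes with each control period).
- r.read_camera(name): name is "side" or "top"; returns the picture (384x512x3 uint8, red, green, blue); there is no depth.
- r.calibration(name): a dict with "fx", "fy", "cx", "cy" (pixels), "world_from_camera" (4x4, takes a point from camera to world coordinates). Camera axes: x right, y up, looking along -z (the intrinsics and any distortion apply to the point x, -y, -z); pixel columns grow to the right and rows downward; lengths in m; the calibration is good to about 2 mm. A picture is of the moment at which its call begins. calibration takes no time and is no camera call.
- r.close_job(): hands the job in; it is judged then, once.
The state is a dict: "clock": time; "joints": joint angles; "joint_velocities": joint speeds; "effort": joint torques, N m; "tcp_pos": TCP position; "ee_rot": TCP orientation; "ft_force": force on the tool from outside, world axes, zero at the start; "moment": the same for the moment, N m; "gripper_width": finger opening in m; "finger_force": force on a finger pad.
Only numpy, scipy, OpenCV 4.12 (cv2) and the standard library are available. Lean on these libraries where they do the work, as an engineer would, in place of code of your own. Each camera call takes 0.05 s, during which the arm holds its last target. There are 200 camera calls.

## Working session

There is one attempt and no reset: what is moved stays moved. The work goes in short steps, Python scripts to look and compute and a tool call to move; the robot and the scene stay as the last step left them, time stands still between calls to the robot, and variables do not carry over. Pictures are saved under pics/ and viewed, at most 10 in all, crops included, and the job is handed in when it is done.

Besides the shell and the picture viewer there is one more tool, called after "Request:" as name(argument=value, ...) on one line, values as JSON. move_arm: Moves the arm, as the interface text tells. Its arguments: {"type":"object","properties":{"increments":{"type":"array","items":{"type":"object","properties":{"gripper":{"type":"number"},"x":{"type":"number"},"y":{"type":"number"},"z":{"type":"number"},"yaw":{"type":"number"}}}}},"required":["increments"]}

```bash
mkdir -p pics; python3 - <<'E'
from workcell import r
import cv2
for n in("side","top"):
    im=r.read_camera(n); cv2.imwrite(f"pics/{n}0.png",im[...,::-1]); c=r.calibration(n); print(n,c)
s=r.get_state(); print(s['clock'],s['tcp_pos'],s['ee_rot'],r.grasp_offset,s['gripper_width'])
E
```

```text
side {'fx': 463.24882676587316, 'fy': 463.24882676587316, 'cx': 256.6032956614097, 'cy': 196.33891993622092, 'world_from_camera': array([[-0.94588329,  0.25546274, -0.20010896,  0.23208294],
       [-0.32422758, -0.71840408,  0.6154446 ,  0.70540345],
       [ 0.01346407,  0.6470196 ,  0.76235448,  1.01610012],
       [ 0.        ,  0.        ,  0.        ,  1.        ]])}
top {'fx': 406.71877789136573, 'fy': 406.71877789136573, 'cx': 257.06487038058646, 'cy': 194.36755504527068, 'world_from_camera': array([[ 0.02602015,  0.98077423, -0.19340338,  0.23303378],
       [-0.99958966,  0.02320863, -0.01678896, -0.05495159],
       [-0.01197755,  0.19376087,  0.98097567,  1.18216118],
       [ 0.        ,  0.        ,  0.        ,  1.        ]])}
0.1 [ 0.1538537  -0.60563472  0.40418684] [-4.96126888e-04  9.92270813e-01  1.24090197e-01 -9.88430075e-05] 0.1547 0.0855828113822244
```

View pics/side0.png

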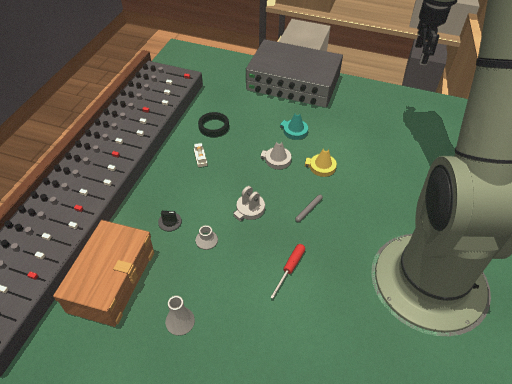

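View pics/top0.png

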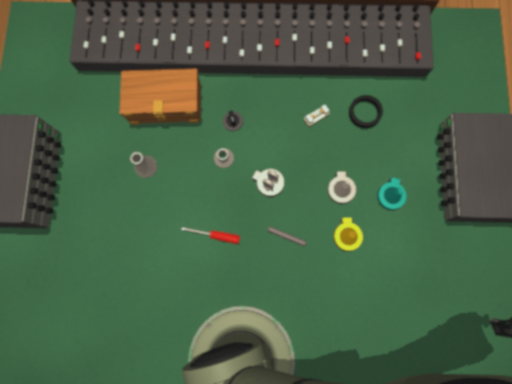

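Candidates:
- **Tall sleeve:** side (178,313), top (143,163). The look-alike is the short sleeve at side (206,236), top (224,157).
- **Spigot knuckle:** chrome at side (278,155), top (342,188). The look-alikes are turquoise at side (296,126), top (392,194); yellow at side (323,162), top (348,235); and the fork at side (250,205), top (270,182).

By the description I choose the tall grey sleeve and the chrome cone. I'll check both in one crop.

```bash
cat >h.py <<'E'
from workcell import r
import cv2, numpy as np
def ray(n,u,v):
    c=r.calibration(n);T=c['world_from_camera']
    d=T[:3,:3]@np.array([(u-c['cx'])/c['fx'],-(v-c['cy'])/c['fy'],-1]);return T[:3,3],d
def plane(n,u,v,z):
    o,d=ray(n,u,v);return o+d*(z-o[2])/d[2]
def tri(us,ut):
    (a,d),(b,e)=ray('side',*us),ray('top',*ut)
    k=np.linalg.lstsq(np.c_[d,-e],b-a,rcond=None)[0];p,q=a+d*k[0],b+e*k[1];return (p+q)/2,np.linalg.norm(p-q)
def proj(n,p):
    c=r.calibration(n);q=np.linalg.inv(c['world_from_camera'])@np.r_[p,1]
    return c['cx']+c['fx']*q[0]/-q[2], c['cy']-c['fy']*q[1]/-q[2]
E
python3 - <<'E'
from h import *
S,T=cv2.imread('pics/side0.png'),cv2.imread('pics/top0.png')
def crop(im,u,v,h=30): return cv2.resize(im[v-h:v+h,u-h:u+h],(300,300),interpolation=cv2.INTER_CUBIC)
cv2.imwrite('pics/c0.png',np.vstack([np.hstack([crop(S,178,313),crop(S,278,155)]),np.hstack([crop(T,143,163),crop(T,342,188)])]))
for n,im,pts in(('side',S,[(178,313),(278,155)]),('top',T,[(143,163),(342,188)])):
    b,g,rr=[im[...,i].astype(int) for i in range(3)]
    m=((g-rr)<18).astype(np.uint8)*255
    k,l,st,ce=cv2.connectedComponentsWithStats(m)
    for u,v in pts:
        i=l[v,u]; print(n,(u,v),i,st[i],ce[i])
E
```

```text
side (178, 313) 22 [165 296  30  40 835] [178.66706587 316.8251497 ]
side (278, 155) 4 [260 142  32  28 568] [276.88732394 156.51232394]
top (143, 163) 7 [130 152  27  26 492] [143.42682927 164.46341463]
top (342, 188) 9 [327 171  30  33 703] [341.42247511 188.08108108]
```

View pics/c0.png

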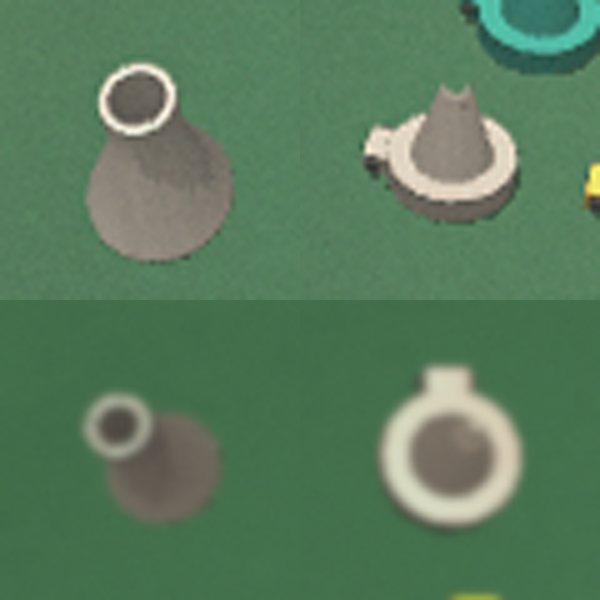

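The crop shows the tall sleeve with its neck ring at side (175.2,302.4), top (136.2,157.8). The chrome cone knuckle's base top face is centred at side (278,155.6), top (341.8,188.6). Both choices are confirmed.

```bash
python3 - <<'E'
from h import *
np.set_printoptions(precision=4,suppress=True)
print('neck',tri((175.2,302.4),(136.2,157.8)),plane('side',175.2,302.4,.095),plane('top',136.2,157.8,.095))
print('foot',plane('top',145.2,166,.003))
print('seat',tri((278,155.6),(341.8,188.6)),plane('side',278,155.6,.02),plane('top',341.8,188.6,.02))
# ellipse fits on thresholded bright parts, upscaled x4
for n,u,v,z,thr in(('side',175,302,.095,150),('top',136,158,.095,135),('side',278,156,.02,150),('top',342,189,.02,150)):
    im=cv2.imread(f'pics/{n}0.png');h=22;c=cv2.resize(im[v-h:v+h+1,u-h:u+h+1],None,fx=8,fy=8,interpolation=cv2.INTER_CUBIC)
    m=cv2.inRange(c[...,2],thr,255)
    k=max(cv2.findContours(m,0,1)[0],key=cv2.contourArea)
    if z==.02:
        mm=np.zeros_like(m);cv2.drawContours(mm,[k],-1,255,-1);mm=cv2.morphologyEx(mm,cv2.MORPH_OPEN,cv2.getStructuringElement(2,(97,65)if n=='side'else(97,97)))
        k=max(cv2.findContours(mm,0,1)[0],key=cv2.contourArea)
    e=cv2.fitEllipse(cv2.convexHull(k));p=[u-h+(e[0][0]+.5)/8-.5,v-h+(e[0][1]+.5)/8-.5]
    print(n,np.array(p),np.array(e[1])/8,plane(n,*p,z))
T=r.get_state(); from scipy.spatial.transform import Rotation as R
q=T['ee_rot'];print(R.from_quat([q[1],q[2],q[3],q[0]]).as_matrix())
E
```

```text
neck (array([0.545 , 0.305 , 0.0884]), np.float64(0.00011448763643705879)) [0.5427 0.3079 0.095 ] [0.5432 0.3028 0.095 ]
foot [0.5445 0.3038 0.003 ]
seat (array([ 0.487 , -0.2831,  0.0116]), np.float64(7.790894756836312e-05)) [ 0.4849 -0.2748  0.02  ] [ 0.4851 -0.2814  0.02  ]
side [174.9984 302.3493] [14.2414 15.9511] [0.5432 0.3079 0.095 ]
top [136.1917 157.6489] [11.9703 12.7202] [0.5436 0.3029 0.095 ]Traceback (most recent call last):
  File "<stdin>", line 13, in <module>
ValueError: max() iterable argument is empty
```

Request:
move_arm(increments=[{"gripper": 85, "x": 1.2, "y": -1.2, "z": 0, "yaw": 0.05}, {"gripper": 85, "x": 2.2, "y": -2.2, "z": 0, "yaw": 0.1}, {"gripper": 85, "x": 3.2, "y": -3.2, "z": 0, "yaw": 0.15}, {"gripper": 85, "x": 4.2, "y": -4.2, "z": 0, "yaw": 0.2}, {"gripper": 85, "x": 5.2, "y": -5.2, "z": 0, "yaw": 0.25}, {"gripper": 85, "x": 6.2, "y": -6.2, "z": 0, "yaw": 0.25}, {"gripper": 85, "x": 7.2, "y": -7.2, "z": 0, "yaw": 0.25}, {"gripper": 85, "x": 8.2, "y": -8.2, "z": 0, "yaw": 0.25}, {"gripper": 85, "x": 9.2, "y": -9.2, "z": 0, "yaw": 0.25}, {"gripper": 85, "x": 9.6, "y": -9.6, "z": 0, "yaw": 0.25}])

```text
clock: 0.93
tcp_pos: [0.3631, -0.2529, 0.4048]
ee_rot: [-0.0, 1.0, 0.0, 0.0]
ft_force: [1.2, -0.5, 0.5]
gripper_width: 0.085
finger_force: 0.0
```

Request:
move_arm(increments=[{"gripper": 85, "x": 0.8, "y": -1.1, "z": 0}, {"gripper": 85, "x": 1.5, "y": -2.2, "z": 0}, {"gripper": 85, "x": 2.2, "y": -3.3, "z": 0}, {"gripper": 85, "x": 2.9, "y": -4.4, "z": 0}, {"gripper": 85, "x": 3.6, "y": -5.5, "z": 0}, {"gripper": 85, "x": 4.2, "y": -6.7, "z": 0}, {"gripper": 85, "x": 4.8, "y": -7.9, "z": 0}, {"gripper": 85, "x": 5.3, "y": -9.1, "z": 0}, {"gripper": 85, "x": 5.7, "y": -10.3, "z": 0}, {"gripper": 85, "x": 6.0, "y": -11.5, "z": 0}])

```text
validation failed for argument at $.in...
```

Request:
move_arm(increments=[{"gripper": 85, "x": 0, "y": -1.2, "z": 0}, {"gripper": 85, "x": 0, "y": -2.4, "z": 0.3}, {"gripper": 85, "x": 0, "y": -3.6, "z": 0.8}, {"gripper": 85, "x": 0, "y": -4.8, "z": 1.3}, {"gripper": 85, "x": 0, "y": -5.9, "z": 1.8}, {"gripper": 85, "x": 0, "y": -6.7, "z": 2.2}, {"gripper": 85, "x": 0, "y": -7.1, "z": 2.4}, {"gripper": 85, "x": 0, "y": -7.1, "z": 2.4}, {"gripper": 85, "x": 0, "y": -7.1, "z": 2.4}, {"gripper": 85, "x": 0, "y": -7.1, "z": 2.4}])

```text
validation failed for argument at $.in...
```

```bash
python3 - <<'E'
from h import *
a=[]
p=r.get_state()['tcp_pos'];print(p)
for n in('side','top'):
    im=np.ascontiguousarray(r.read_camera(n)[...,::-1]);cv2.imwrite(f'pics/{n}1.png',im)
    for z in (.1547,.173): print(n,proj(n,p-[0,0,z]))
    u,v=[int(x) for x in proj(n,p-[0,0,.18])]
    a.append(cv2.resize(im[v-40:v+40,u-40:u+40],(400,400),interpolation=2));print(n,'origin',u-40,v-40)
cv2.imwrite('pics/c1.png',np.hstack(a))
E
```

```text
[ 0.36311309 -0.25288756  0.40477142]
side (np.float64(324.7217667737198), np.float64(108.9850391425736))
side (np.float64(323.84489072043255), np.float64(114.50739227141229))
side origin 283 76
top (np.float64(349.34137164289893), np.float64(219.39905220686347))
top (np.float64(347.6986571019564), np.float64(220.43955709680765))
top origin 307 180
```

View pics/c1.png

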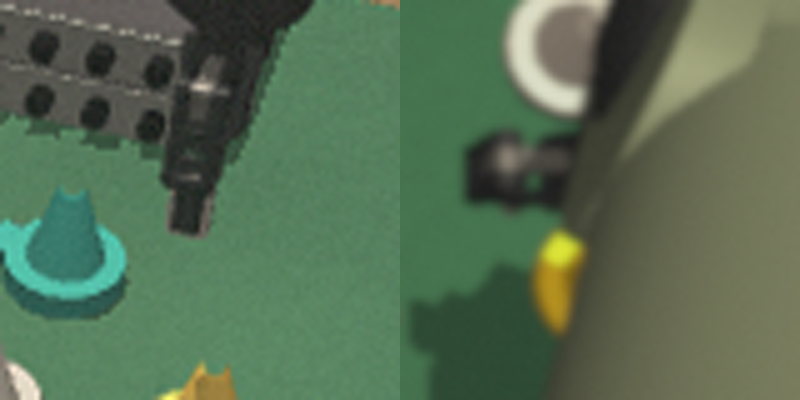

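The picture shows the gripper still at the waypoint, with its fingertip at side (320,123). Both moves were refused because every row needs yaw, so I'll resend them.

Request:
move_arm(increments=[{"gripper": 85, "x": 0.8, "y": -1.1, "z": 0, "yaw": 0}, {"gripper": 85, "x": 1.5, "y": -2.2, "z": 0, "yaw": 0}, {"gripper": 85, "x": 2.2, "y": -3.3, "z": 0, "yaw": 0}, {"gripper": 85, "x": 2.9, "y": -4.4, "z": 0, "yaw": 0}, {"gripper": 85, "x": 3.6, "y": -5.5, "z": 0, "yaw": 0}, {"gripper": 85, "x": 4.2, "y": -6.7, "z": 0, "yaw": 0}, {"gripper": 85, "x": 4.8, "y": -7.9, "z": 0, "yaw": 0}, {"gripper": 85, "x": 5.3, "y": -9.1, "z": 0, "yaw": 0}, {"gripper": 85, "x": 5.7, "y": -10.3, "z": 0, "yaw": 0}, {"gripper": 85, "x": 6.0, "y": -11.5, "z": 0, "yaw": 0}])

```text
clock: 1.87
tcp_pos: [0.5432, 0.0904, 0.4044]
ee_rot: [0.0, 1.0, -0.001, -0.0]
ft_force: [0.6, -0.8, -0.5]
gripper_width: 0.0852
finger_force: 0.0
```

Request:
move_arm(increments=[{"gripper": 85, "x": 0, "y": -1.2, "z": 0, "yaw": 0}, {"gripper": 85, "x": 0, "y": -2.4, "z": 0.3, "yaw": 0}, {"gripper": 85, "x": 0, "y": -3.6, "z": 0.8, "yaw": 0}, {"gripper": 85, "x": 0, "y": -4.8, "z": 1.3, "yaw": 0}, {"gripper": 85, "x": 0, "y": -5.9, "z": 1.8, "yaw": 0}, {"gripper": 85, "x": 0, "y": -6.7, "z": 2.2, "yaw": 0}, {"gripper": 85, "x": 0, "y": -7.1, "z": 2.4, "yaw": 0}, {"gripper": 85, "x": 0, "y": -7.1, "z": 2.4, "yaw": 0}, {"gripper": 85, "x": 0, "y": -7.1, "z": 2.4, "yaw": 0}, {"gripper": 85, "x": 0, "y": -7.1, "z": 2.4, "yaw": 0}])

```text
clock: 2.7
tcp_pos: [0.5434, 0.3005, 0.3331]
ee_rot: [0.0, 1.0, -0.001, 0.0]
ft_force: [-0.3, 0.2, 0.0]
gripper_width: 0.0852
finger_force: 0.0
```

```bash
python3 - <<'E'
from h import *
a=[]
p=r.get_state()['tcp_pos'];print(p)
for n in('side','top'):
    im=np.ascontiguousarray(r.read_camera(n)[...,::-1]);cv2.imwrite(f'pics/{n}2.png',im)
    for y in (-.0427,.0427): print(n,proj(n,p-[0,y,.160]))
    u,v=[int(x) for x in proj(n,p-[0,0,.18])]
    a.append(cv2.resize(im[v-40:v+40,u-40:u+40],(400,400),interpolation=2));print(n,'origin',u-40,v-40)
cv2.imwrite('pics/c2.png',np.hstack(a))
E
```

```text
[0.54339432 0.30052154 0.33308744]
side (np.float64(162.55034717001297), np.float64(299.04854165719297))
side (np.float64(180.67524439981912), np.float64(264.5541558267232))
side origin 133 246
top (np.float64(111.61739699293562), np.float64(148.90051319503024))
top (np.float64(144.32450360414913), np.float64(149.60271866640323))
top origin 90 111
```

View pics/c2.png

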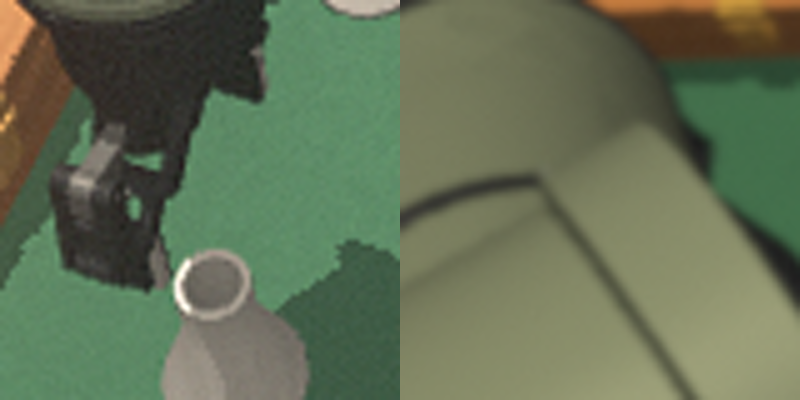

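The side crop shows the open fingers straddling the neck: near pad at about (165.5,303.5), far pad at (185.5,266), ring at (175.5,303). The arm hides the top view here. Comparing the pads with where they should project, the side camera reads about 3–4 mm too far in +y, so the true sleeve y is about 0.304. I'll descend and grip.

Request:
move_arm(increments=[{"gripper": 85, "x": 0, "y": -0.12, "z": 0.4, "yaw": 0}, {"gripper": 85, "x": 0, "y": -0.12, "z": 1.0, "yaw": 0}, {"gripper": 85, "x": 0, "y": -0.12, "z": 1.6, "yaw": 0}, {"gripper": 85, "x": 0, "y": -0.12, "z": 2.2, "yaw": 0}, {"gripper": 85, "x": 0, "y": -0.12, "z": 2.7, "yaw": 0}, {"gripper": 85, "x": 0, "y": -0.12, "z": 3.1, "yaw": 0}, {"gripper": 85, "x": 0, "y": -0.12, "z": 3.3, "yaw": 0}, {"gripper": 85, "x": 0, "y": -0.12, "z": 3.33, "yaw": 0}, {"gripper": 60, "x": 0, "y": -0.12, "z": 3.33, "yaw": 0}, {"gripper": 50, "x": 0, "y": -0.12, "z": 3.33, "yaw": 0}])

```text
clock: 3.63
tcp_pos: [0.5431, 0.3057, 0.2336]
ee_rot: [-0.0, 1.0, -0.001, 0.0]
ft_force: [0.8, -0.8, -0.2]
gripper_width: 0.0636
finger_force: 0.0
```

Request:
move_arm(increments=[{"gripper": 44, "x": 0, "y": 0, "z": 0, "yaw": 0}, {"gripper": 40, "x": 0, "y": 0, "z": 0, "yaw": 0}, {"gripper": 36, "x": 0, "y": 0, "z": 0, "yaw": 0}, {"gripper": 32, "x": 0, "y": 0, "z": 0, "yaw": 0}, {"gripper": 25, "x": 0, "y": 0, "z": 0, "yaw": 0}, {"gripper": 20, "x": 0, "y": 0, "z": 0, "yaw": 0}, {"gripper": 20, "x": 0, "y": 0, "z": 0, "yaw": 0}, {"gripper": 20, "x": 0, "y": 0, "z": 0, "yaw": 0}, {"gripper": 20, "x": 0, "y": 0, "z": 0, "yaw": 0}, {"gripper": 20, "x": 0, "y": 0, "z": 0, "yaw": 0}])

```text
clock: 4.47
tcp_pos: [0.5429, 0.3058, 0.2334]
ee_rot: [-0.0, 1.0, -0.001, 0.0]
ft_force: [-2.6, -1.6, 6.8]
gripper_width: 0.0323
finger_force: 58.9
```

```bash
python3 - <<'E'
from h import *
s=r.get_state();p=s['tcp_pos'];print(p,s['gripper_width'],s['finger_force'],s['ft_force'])
im=np.ascontiguousarray(r.read_camera('side')[...,::-1]);cv2.imwrite('pics/side3.png',im)
cv2.imwrite('pics/c3.png',np.hstack([cv2.resize(i[270:350,135:215],(400,400),interpolation=2) for i in (cv2.imread('pics/side0.png'),im)]))
E
```

```text
[0.54292001 0.30575939 0.23340051] 0.03233494870663073 58.865517592057586 [-2.62860864 -1.59920324  6.80014772]
```

View pics/c3.png

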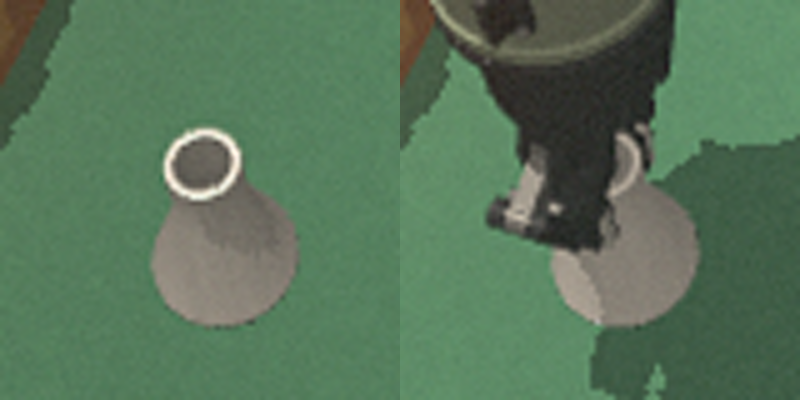

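The side crop shows the neck gripped at 32 mm and 59 N, with the foot outline unmoved: right edge at crop x≈298 in both, bottom at crop y≈326. So the sleeve's true position is about (0.543,0.306). Next I lift and carry it.

Request:
move_arm(increments=[{"gripper": 20, "x": 0, "y": 0, "z": -0.3, "yaw": 0}, {"gripper": 20, "x": 0, "y": 0, "z": -0.9, "yaw": 0}, {"gripper": 20, "x": 0, "y": 0, "z": -1.6, "yaw": 0}, {"gripper": 20, "x": 0, "y": 0, "z": -2.3, "yaw": 0}, {"gripper": 20, "x": 0, "y": 0, "z": -3.0, "yaw": 0}, {"gripper": 20, "x": 0, "y": 0.3, "z": -3.6, "yaw": 0}, {"gripper": 20, "x": 0, "y": 0.8, "z": -4.2, "yaw": 0}, {"gripper": 20, "x": 0, "y": 1.5, "z": -4.7, "yaw": 0}, {"gripper": 20, "x": 0, "y": 2.3, "z": -5.0, "yaw": 0}, {"gripper": 20, "x": -0.05, "y": 3.2, "z": -5.0, "yaw": 0}])

```text
clock: 5.35
tcp_pos: [0.5412, 0.2094, 0.3853]
ee_rot: [-0.001, 1.0, -0.0, 0.001]
ft_force: [0.5, -0.1, -2.3]
gripper_width: 0.0319
finger_force: 59.8
```

Request:
move_arm(increments=[{"gripper": 20, "x": -0.1, "y": 0.9, "z": 0, "yaw": 0}, {"gripper": 20, "x": -0.2, "y": 1.9, "z": 0, "yaw": 0}, {"gripper": 20, "x": -0.3, "y": 2.9, "z": 0, "yaw": 0}, {"gripper": 20, "x": -0.4, "y": 3.9, "z": 0, "yaw": 0}, {"gripper": 20, "x": -0.5, "y": 4.9, "z": 0, "yaw": 0}, {"gripper": 20, "x": -0.6, "y": 5.9, "z": 0, "yaw": 0}, {"gripper": 20, "x": -0.7, "y": 6.9, "z": 0, "yaw": 0}, {"gripper": 20, "x": -0.8, "y": 7.9, "z": 0, "yaw": 0}, {"gripper": 20, "x": -0.9, "y": 8.9, "z": 0, "yaw": 0}, {"gripper": 20, "x": -1.0, "y": 9.9, "z": 0, "yaw": 0}])

```text
clock: 6.18
tcp_pos: [0.5103, -0.0887, 0.3834]
ee_rot: [0.0, 1.0, -0.001, 0.0]
ft_force: [0.7, -0.2, -2.2]
gripper_width: 0.0326
finger_force: 59.8
```

Request:
move_arm(increments=[{"gripper": 20, "x": -0.15, "y": 0.9, "z": 0, "yaw": 0}, {"gripper": 20, "x": -0.3, "y": 1.8, "z": 0, "yaw": 0}, {"gripper": 20, "x": -0.45, "y": 2.7, "z": 0, "yaw": 0}, {"gripper": 20, "x": -0.6, "y": 3.6, "z": 0, "yaw": 0}, {"gripper": 20, "x": -0.75, "y": 4.5, "z": 0, "yaw": 0}, {"gripper": 20, "x": -0.85, "y": 5.3, "z": 0.3, "yaw": 0}, {"gripper": 20, "x": -0.85, "y": 6.0, "z": 0.8, "yaw": 0}, {"gripper": 20, "x": -0.85, "y": 6.3, "z": 1.2, "yaw": 0}, {"gripper": 20, "x": -0.85, "y": 6.3, "z": 1.3, "yaw": 0}, {"gripper": 20, "x": -0.85, "y": 6.3, "z": 1.3, "yaw": 0}])

```text
clock: 7.02
tcp_pos: [0.4849, -0.2757, 0.3431]
ee_rot: [-0.001, 1.0, -0.001, -0.001]
ft_force: [-0.4, 0.0, -1.8]
gripper_width: 0.0324
finger_force: 59.9
```

```bash
python3 - <<'E'
from h import *
a=[]
p=r.get_state()['tcp_pos'];print(p)
for n in('side','top'):
    im=np.ascontiguousarray(r.read_camera(n)[...,::-1]);cv2.imwrite(f'pics/{n}4.png',im)
    u,v=[int(x) for x in proj(n,[p[0],p[1],.08])]
    a.append(cv2.resize(im[v-40:v+40,u-40:u+40],(400,400),interpolation=2));print(n,'origin',u-40,v-40)
cv2.imwrite('pics/c4.png',np.hstack(a))
E
```

```text
[ 0.48491204 -0.2757362   0.34307634]
side origin 239 100
top origin 303 144
```

View pics/c4.png

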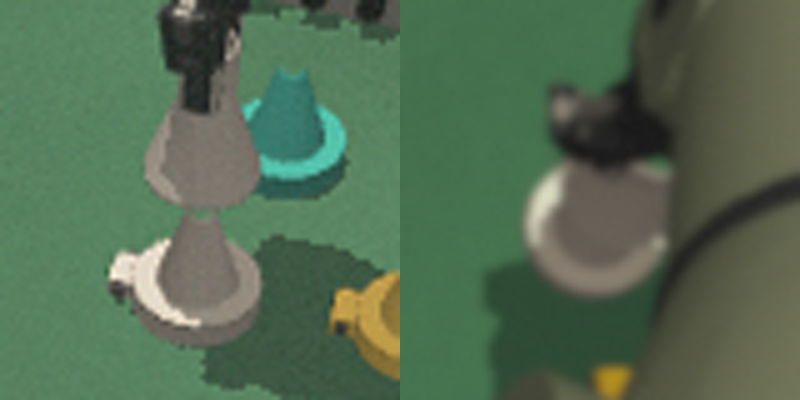

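The crop shows the sleeve's rim over the cone in the side view: rim cols 145–261, bottom at 210. The base disc is at cols 132–262. I'll quantify this by fitting the visible circle extents in the same camera.

```bash
cat >fit.py <<'E'
from h import *
from scipy.optimize import least_squares
A=np.linspace(0,2*np.pi,181)
def ext(n,c,R,zs):
    P=np.array([proj(n,[c[0]+R*np.cos(a),c[1]+R*np.sin(a),z]) for z in zs for a in A])
    return dict(l=P[:,0].min(),r=P[:,0].max(),t=P[:,1].min(),b=P[:,1].max())
def fit(n,R,zs,obs,c0):
    f=lambda c:[ext(n,c,R,zs)[k]-v for k,v in obs.items()]
    s=least_squares(f,c0,diff_step=1e-4);return s.x.round(4),s.fun.round(2)
def grey(im):
    i=im.astype(int);return ((i[...,1]-i[...,2])<14)
E
python3 - <<'E'
from fit import *
S4,S0,T4,T0=[cv2.imread(f'pics/{x}.png') for x in('side4','side0','top4','top0')]
def row(im,v,a,b):
    m=np.where(grey(im)[v,a:b])[0]+a;return m.min(),m.max()
print('side4 rim rows',[(v,)+row(S4,v,262,293) for v in range(130,144)])
print('side base rows',[(v,)+row(S0,v,255,297) for v in range(150,169)])
print('top4 rows',[(v,)+row(T4,v,322,356) for v in range(176,206,2)])
print('top0 rows',[(v,)+row(T0,v,322,362) for v in range(172,206,2)])
c0=[.485,-.278]
px=lambda u,v0,s:v0+u/5-.4
print('sleeve side',fit('side',.034,[.1097,.1157],dict(l=px(145,239,5),r=px(261,239,5),b=px(210,100,5)),c0))
print('base side',fit('side',.040,[.02],dict(l=px(88,248,5),r=px(217,248,5),b=px(202,125,5),t=px(108,125,5)),c0))
print('base side4',fit('side',.040,[.02,0],dict(l=px(132,239,5),r=px(262,239,5),b=px(347,100,5)),c0))
print('sleeve top',fit('top',.034,[.1097,.1157],dict(l=px(147,303,5),b=px(265,144,5)),c0))
print('base top4',fit('top',.040,[.02,0],dict(l=px(125,303,5),b=px(297,144,5)),c0))
print('base top0',fit('top',.040,[.02,0],dict(l=px(81,312,5),r=px(222,312,5),b=px(227,158,5)),c0))
E
```

```text
side4 rim rows [(130, np.int64(268), np.int64(289)), (131, np.int64(268), np.int64(290)), (132, np.int64(268), np.int64(290)), (133, np.int64(268), np.int64(290)), (134, np.int64(268), np.int64(290)), (135, np.int64(268), np.int64(290)), (136, np.int64(269), np.int64(290)), (137, np.int64(269), np.int64(289)), (138, np.int64(270), np.int64(288)), (139, np.int64(271), np.int64(287)), (140, np.int64(273), np.int64(286)), (141, np.int64(276), np.int64(283)), (142, np.int64(276), np.int64(276)), (143, np.int64(276), np.int64(282))]
side base rows [(150, np.int64(263), np.int64(288)), (151, np.int64(262), np.int64(289)), (152, np.int64(262), np.int64(289)), (153, np.int64(261), np.int64(290)), (154, np.int64(261), np.int64(290)), (155, np.int64(261), np.int64(290)), (156, np.int64(261), np.int64(291)), (157, np.int64(260), np.int64(290)), (158, np.int64(262), np.int64(290)), (159, np.int64(263), np.int64(291)), (160, np.int64(265), np.int64(290)), (161, np.int64(266), np.int64(290)), (162, np.int64(266), np.int64(290)), (163, np.int64(267), np.int64(289)), (164, np.int64(267), np.int64(28
[... 273 characters left out ...]
, (182, np.int64(330), np.int64(355)), (184, np.int64(329), np.int64(355)), (186, np.int64(328), np.int64(355)), (188, np.int64(328), np.int64(355)), (190, np.int64(328), np.int64(355)), (192, np.int64(328), np.int64(355)), (194, np.int64(329), np.int64(355)), (196, np.int64(329), np.int64(354)), (198, np.int64(330), np.int64(353)), (200, np.int64(332), np.int64(355)), (202, np.int64(335), np.int64(355)), (204, np.int64(354), np.int64(355))]Traceback (most recent call last):
  File "<stdin>", line 8, in <module>
  File "<stdin>", line 4, in row
    return umr_minimum(a, axis, None, out, keepdims, initial, where)
ValueError: zero-size array to reduction operation minimum which has no identity
```

```bash
python3 - <<'E'
from fit import *
c0=[.485,-.278]
px=lambda u,v0:v0+u/5-.4
print('tcp',r.get_state()['tcp_pos'])
print('sleeve side',fit('side',.034,[.1097,.1157],dict(l=267.5,r=290.6,b=141.5),c0))
print('base side0 top face',fit('side',.040,[.02],dict(l=px(88,248),r=px(217,248),b=px(202,125),t=px(108,125)),c0))
print('base side0 foot',fit('side',.040,[.02,0],dict(r=290.6,b=168.6,l=265.2),c0))
print('sleeve top',fit('top',.034,[.1097,.1157],dict(l=px(147,303),b=px(265,144)),c0))
print('base top0',fit('top',.040,[.02,0],dict(l=px(81,312),r=px(222,312),b=px(227,158)),c0))
print('base top4',fit('top',.040,[.02,0],dict(l=327.5,b=203.5),c0))
E
```

```text
tcp [ 0.48548948 -0.27506015  0.34428589]Traceback (most recent call last):
  File "<stdin>", line 5, in <module>
  File "fit.py", line 9, in fit
    s=least_squares(f,c0,diff_step=1e-4);return s.x.round(4),s.fun.round(2)
    return func(*args, **kwargs)
    vector_fun = VectorFunction(
        fun_wrapped,
    ...<6 lines>...
        workers=workers
    )
    self.J, dct = approx_derivative(
                  ~~~~~~~~~~~~~~~~~^
        self.fun_wrapped, self.x, f0=self.f, **finite_diff_options
        ^^^^^^^^^^^^^^^^^^^^^^^^^^^^^^^^^^^^^^^^^^^^^^^^^^^^^^^^^^
    )
    ^
    J, _nfev = _dense_difference(fun_wrapped, x0, f0, h,
               ~~~~~~~~~~~~~~~~~^^^^^^^^^^^^^^^^^^^^^^^^
                             use_one_sided, method,
                             ^^^^^^^^^^^^^^^^^^^^^^
                             mf)
                             ^^^
    df = [f_eval - f0 for f_eval in f_evals]
                                    ^^^^^^^
    f = np.atleast_1d(self.fun(x, *self.args, **self.kwargs))
                      ~~~~~~~~^^^^^^^^^^^^^^^^^^^^^^^^^^^^^^
    return np.atleast_1d(self.fun(x))
                         ~~~~~~~~^^^
    return self.f(x, *self.args, **self.kwargs)
           ~~~~~~^^^^^^^^^^^^^^^^^^^^^^^^^^^^^^
  File "fit.py", line 8, in <lambda>
    f=lambda c:[ext(n,c,R,zs)[k]-v for k,v in obs.items()]
                ~~~^^^^^^^^^^
  File "fit.py", line 5, in ext
    P=np.array([proj(n,[c[0]+R*np.cos(a),c[1]+R*np.sin(a),z]) for z in zs for a in A])
                ~~~~^^^^^^^^^^^^^^^^^^^^^^^^^^^^^^^^^^^^^^^^^
  File "h.py", line 12, in proj
    c=r.calibration(n);q=np.linalg.inv(c['world_from_camera'])@np.r_[p,1]
ValueError: time passes only in moves, steps and waits
```

```bash
sed -i 's/^def ray/import functools\ncal=functools.cache(lambda n:r.calibration(n))\ndef ray/; s/c=r.calibration(n)/c=cal(n)/' h.py; python3 - <<'E'
from fit import *
c0=[.485,-.278]
px=lambda u,v0:v0+u/5-.4
print('tcp',r.get_state()['tcp_pos'])
print('sleeve side',fit('side',.034,[.1097,.1157],dict(l=267.5,r=290.6,b=141.5),c0))
print('base side0 top face',fit('side',.040,[.02],dict(l=px(88,248),r=px(217,248),b=px(202,125),t=px(108,125)),c0))
print('base side0 foot',fit('side',.040,[.02,0],dict(r=290.6,b=168.6,l=265.2),c0))
print('sleeve top',fit('top',.034,[.1097,.1157],dict(l=px(147,303),b=px(265,144)),c0))
print('base top0',fit('top',.040,[.02,0],dict(l=px(81,312),r=px(222,312),b=px(227,158)),c0))
print('base top4',fit('top',.040,[.02,0],dict(l=327.5,b=203.5),c0))
E
```

```text
tcp [ 0.48548948 -0.27506015  0.34428589]
sleeve side (array([ 0.4864, -0.2746]), array([-0.23,  0.23, -0.01]))
base side0 top face (array([ 0.4848, -0.2756]), array([-0.21,  0.21, -0.15,  0.15]))
base side0 foot (array([ 0.4863, -0.279 ]), array([ 0.47, -0.02, -0.48]))
sleeve top (array([ 0.478 , -0.2718]), array([0., 0.]))
base top0 (array([ 0.4861, -0.2833]), array([-0.21,  0.21, -0.  ]))
base top4 (array([ 0.4846, -0.283 ]), array([-0.,  0.]))
```

The side camera, which carries the same bias for both parts, puts the sleeve about 1–4 mm too far in +y. x matches within about 1 mm. The dark disc in the top view is the sleeve's shadow on the base, so I ignore it. I'll shift 3 mm in −y and lower part way.

Request:
move_arm(increments=[{"gripper": 20, "x": 0, "y": 0.1, "z": 0.1, "yaw": 0}, {"gripper": 20, "x": 0, "y": 0.1, "z": 0.3, "yaw": 0}, {"gripper": 20, "x": 0, "y": 0.1, "z": 0.6, "yaw": 0}, {"gripper": 20, "x": 0, "y": 0.1, "z": 0.9, "yaw": 0}, {"gripper": 20, "x": 0, "y": 0.1, "z": 1.2, "yaw": 0}, {"gripper": 20, "x": 0, "y": 0.1, "z": 1.5, "yaw": 0}, {"gripper": 20, "x": 0, "y": 0.1, "z": 1.8, "yaw": 0}, {"gripper": 20, "x": 0, "y": 0.1, "z": 2.0, "yaw": 0}, {"gripper": 20, "x": 0, "y": 0.1, "z": 2.1, "yaw": 0}, {"gripper": 20, "x": 0, "y": 0.1, "z": 2.1, "yaw": 0}])

```text
clock: 7.95
tcp_pos: [0.485, -0.2792, 0.28]
ee_rot: [-0.0, 1.0, -0.001, -0.0]
ft_force: [-0.3, 0.4, -1.7]
gripper_width: 0.032
finger_force: 59.9
```

```bash
python3 - <<'E'
from h import *
p=r.get_state();print(p['tcp_pos'],p['ft_force'],p['moment'])
im=np.ascontiguousarray(r.read_camera('side')[...,::-1]);cv2.imwrite('pics/side5.png',im)
cv2.imwrite('pics/c5.png',cv2.resize(im[120:180,250:310],(480,480),interpolation=2))
E
```

```text
[ 0.48496178 -0.27920473  0.27999443] [-0.3396206   0.4196687  -1.66918275] [0.04901333 0.04640897 0.05688966]
```

View pics/c5.png

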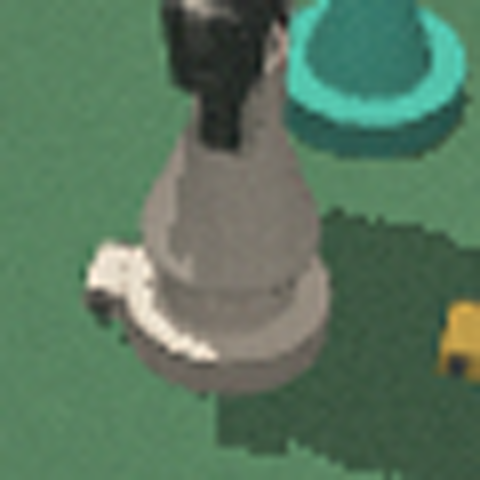

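The crop shows the sleeve's rim round the cone about 26 mm above the base: cols 142–320 in the crop, base right edge at 330. There is no contact force. I'll lower the rest slowly.

Request:
move_arm(increments=[{"gripper": 20, "x": 0, "y": 0, "z": 0.1, "yaw": 0}, {"gripper": 20, "x": 0, "y": 0, "z": 0.2, "yaw": 0}, {"gripper": 20, "x": 0, "y": 0, "z": 0.3, "yaw": 0}, {"gripper": 20, "x": 0, "y": 0, "z": 0.4, "yaw": 0}, {"gripper": 20, "x": 0, "y": 0, "z": 0.5, "yaw": 0}, {"gripper": 20, "x": 0, "y": 0, "z": 0.6, "yaw": 0}, {"gripper": 20, "x": 0, "y": 0, "z": 0.68, "yaw": 0}, {"gripper": 20, "x": 0, "y": 0, "z": 0.74, "yaw": 0}, {"gripper": 20, "x": 0, "y": 0, "z": 0.78, "yaw": 0}, {"gripper": 20, "x": 0, "y": 0, "z": 0.78, "yaw": 0}])

```text
clock: 8.83
tcp_pos: [0.485, -0.2792, 0.2572]
ee_rot: [-0.0, 1.0, -0.001, -0.0]
ft_force: [0.6, 0.3, -2.7]
gripper_width: 0.032
finger_force: 59.9
```

Request:
move_arm(increments=[{"gripper": 20, "x": 0, "y": 0, "z": 0.02, "yaw": 0}, {"gripper": 20, "x": 0, "y": 0, "z": 0.04, "yaw": 0}, {"gripper": 20, "x": 0, "y": 0, "z": 0.06, "yaw": 0}, {"gripper": 20, "x": 0, "y": 0, "z": 0.08, "yaw": 0}, {"gripper": 20, "x": 0, "y": 0, "z": 0.1, "yaw": 0}, {"gripper": 20, "x": 0, "y": 0, "z": 0.11, "yaw": 0}, {"gripper": 20, "x": 0, "y": 0, "z": 0.12, "yaw": 0}, {"gripper": 20, "x": 0, "y": 0, "z": 0.13, "yaw": 0}, {"gripper": 20, "x": 0, "y": 0, "z": 0.13, "yaw": 0}, {"gripper": 20, "x": 0, "y": 0, "z": 0.13, "yaw": 0}])

```text
clock: 9.67
tcp_pos: [0.4851, -0.2793, 0.2535]
ee_rot: [-0.0, 1.0, -0.001, -0.0]
ft_force: [-0.3, 0.6, -1.7]
gripper_width: 0.0321
finger_force: 59.9
```

Request:
move_arm(increments=[{"gripper": 20, "x": 0, "y": 0, "z": 0.01, "yaw": 0}, {"gripper": 20, "x": 0, "y": 0, "z": 0.02, "yaw": 0}, {"gripper": 20, "x": 0, "y": 0, "z": 0.03, "yaw": 0}, {"gripper": 20, "x": 0, "y": 0, "z": 0.04, "yaw": 0}, {"gripper": 20, "x": 0, "y": 0, "z": 0.05, "yaw": 0}, {"gripper": 20, "x": 0, "y": 0, "z": 0.05, "yaw": 0}, {"gripper": 20, "x": 0, "y": 0, "z": 0.05, "yaw": 0}, {"gripper": 20, "x": 0, "y": 0, "z": 0.05, "yaw": 0}, {"gripper": 20, "x": 0, "y": 0, "z": 0.05, "yaw": 0}, {"gripper": 20, "x": 0, "y": 0, "z": 0.05, "yaw": 0}])

```text
clock: 10.5
tcp_pos: [0.4852, -0.2792, 0.2533]
ee_rot: [0.0, 1.0, -0.001, 0.0]
ft_force: [-8.7, 4.5, 26.1]
gripper_width: 0.032
finger_force: 63.4
```

Contact gives 26 N at TCP z 0.2533, which is exactly 20 mm above the table grasp height, so the sleeve is home. I'll ease off slightly and release.

Request:
move_arm(increments=[{"gripper": 20, "x": 0, "y": 0, "z": -0.03, "yaw": 0}, {"gripper": 20, "x": 0, "y": 0, "z": -0.03, "yaw": 0}, {"gripper": 36, "x": 0, "y": 0, "z": -0.03, "yaw": 0}, {"gripper": 40, "x": 0, "y": 0, "z": -0.03, "yaw": 0}, {"gripper": 50, "x": 0, "y": 0, "z": -0.03, "yaw": 0}, {"gripper": 60, "x": 0, "y": 0, "z": -0.03, "yaw": 0}, {"gripper": 70, "x": 0, "y": 0, "z": -0.03, "yaw": 0}, {"gripper": 80, "x": 0, "y": 0, "z": -0.03, "yaw": 0}, {"gripper": 85, "x": 0, "y": 0, "z": -0.03, "yaw": 0}, {"gripper": 85, "x": 0, "y": 0, "z": -0.03, "yaw": 0}])

```text
clock: 11.33
tcp_pos: [0.4851, -0.2793, 0.2529]
ee_rot: [-0.0, 1.0, -0.001, -0.0]
ft_force: [0.5, -0.2, -0.1]
gripper_width: 0.0851
finger_force: 0.0
```

Request:
move_arm(increments=[{"gripper": 85, "x": 0, "y": 0, "z": -0.1, "yaw": 0}, {"gripper": 85, "x": 0, "y": 0, "z": -0.4, "yaw": 0}, {"gripper": 85, "x": 0, "y": 0, "z": -0.8, "yaw": 0}, {"gripper": 85, "x": 0, "y": 0, "z": -1.4, "yaw": 0}, {"gripper": 85, "x": 0, "y": 0, "z": -2.0, "yaw": 0}, {"gripper": 85, "x": 0, "y": 0, "z": -2.7, "yaw": 0}, {"gripper": 85, "x": 0, "y": 0, "z": -3.4, "yaw": 0}, {"gripper": 85, "x": 0, "y": 0, "z": -4.0, "yaw": 0}, {"gripper": 85, "x": 0, "y": 0, "z": -4.5, "yaw": 0}, {"gripper": 85, "x": 0, "y": 0, "z": -4.5, "yaw": 0}])

```text
clock: 12.17
tcp_pos: [0.4854, -0.2794, 0.3921]
ee_rot: [0.001, 1.0, -0.001, 0.002]
ft_force: [-0.0, -0.6, 1.4]
gripper_width: 0.0854
finger_force: 0.0
```

```bash
python3 - <<'E'
from fit import *
np.set_printoptions(precision=1,suppress=True)
im=np.ascontiguousarray(r.read_camera('side')[...,::-1]);cv2.imwrite('pics/side6.png',im)
cv2.imwrite('pics/c6.png',cv2.resize(im[60:260,190:340],(600,800),interpolation=2)[:600])
print('pred neck ring side',np.array(proj('side',[.485,-.277,.115])))
E
```

```text
pred neck ring side [279.8 131.7]
```

View pics/c6.png

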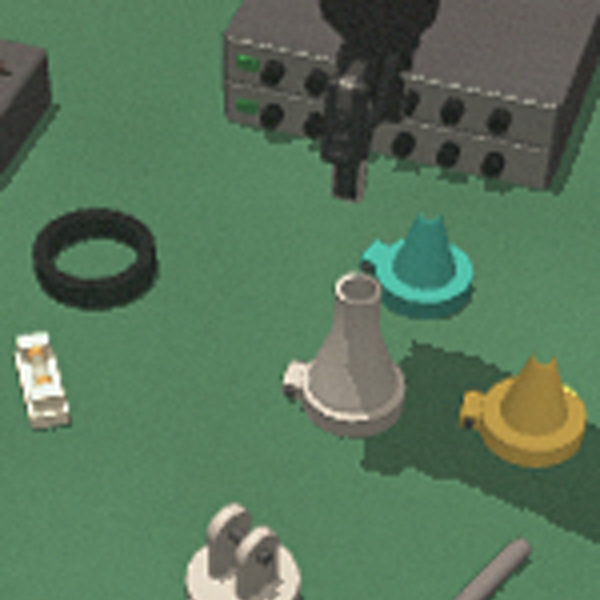

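The picture shows the sleeve upright and home on the chrome base. Its neck ring is at side (279.5,132), against a predicted (279.8,131.7) for a top at 115 mm. The gripper is clear and nothing else has been disturbed, so I'll hand the job in.

```bash
python3 -c "
from workcell import r
print(r.close_job())"
```

```text
the job is handed in; nothing more can be done
None
```

The tall sleeve is upright and fully home on the chrome spigot's base, let go only once it was down; the short sleeve was not touched, and the job was handed in at about 12 s.

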